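# Vent the vacuum manifold

### The arm

A 6-joint arm with a two-finger parallel gripper is mounted at the origin on a cart in front of the work surface, level with it; the furniture and walls round the work are solid. World frame = base frame: x ahead of the robot, y to its left, z up, the work surface at z = 0. Lengths are in mm, angles in rad, forces in N, time in s.
With the tool pointing down it reaches from about 350 to 975 mm from the base axis. Payload 7.1 kg.
Tool frame: the origin (TCP) lies on the front face of the gripper's body, between the roots of the fingers; the fingertips stand 80 mm ahead of it and the grasp point (between the pads) lies 61 mm ahead of it (env.tips_ahead is the distance from the TCP to the fingertips, in mm); z points along the fingers, y is the line along which they close (so a half turn about z gives the same grasp; the last joint's range is limited). The gripper opens to 88 mm and grips with 3 to 60 N. Pads are 20 mm wide; open, the fingers measure 115 mm over their backs; the gripper's body (75 mm by 178 mm) begins 61 mm behind the grasp point.
Start: joints at [1.201, 0.423, 1.63, -0, 1.089, -0.019], TCP at [214.749, 586.931, 302.675] pointing down, gripper open.
Joint ranges: [-3, 3], [-0.9, 2.11], [0.09, 2.58], [-1.31, 4.45], [0.11, 2.69], [-2.54, 2.54]. Speed limits (rad/s): [2.39, 2.39, 3.01, 3.14, 3.14, 3.14].

### API

Orientations are given as a unit quaternion [x, y, z, w].
In Python, from station import env, set_gripper, viewer, workorder gives the robot as it stands. Calls block until the motion is done:
- env.reach(position, orientation): joint-space move of the TCP to a pose.
- env.move_l(position, rot=None, rate=150, f_stop=None): straight line of the TCP; rot=None keeps the orientation; rate is the mean speed in mm/s. With f_stop (N) it stops when the force on the tool has changed by that much, and returns True; else False.
- env.move_joints(angles): joint-space move.
- set_gripper(opening): finger opening in mm; the grip force is fixed at half the most; returns when the fingers have stopped.
- env.hold(seconds).
- env.ik(position, orientation): joint angles nearest the present ones, or None.
- env.read_state(): the state.
- viewer.camera(name): name is "scene" or "top" or "wrist"; returns the picture (400x640x3 uint8, blue, green, red); there is no depth.
- viewer.camera_params(name): a dict with "fx", "fy", "cx", "cy" (pixels), "pose" (4x4, takes a point from camera to world coordinates); the wrist camera has in their place "tool_from_camera" (4x4, takes a point from camera to tool coordinates, whose origin is the TCP and whose axes are the flange's). Camera axes: x right, y up, looking along -z (the intrinsics and any distortion apply to the point x, -y, -z); pixel columns grow to the right and rows downward; lengths in mm; the calibration is good to about 2 mm. A picture is of the moment at which its call begins: read the wrist's pose just before it. camera_params takes no time and is no camera call.
A pose or a line that the arm cannot do raises env.IKError and nothing moves.
- workorder.sign_off(): hands the job in; it is judged then, once.
The state is a dict: "time_s": time; "qpos": joint angles; "dq": joint speeds; "tau": joint torques, N m; "tool_pos": TCP position; "orientation": TCP orientation; "force": force on the tool from outside, world axes, zero at the start; "wrist_torque": the same for the moment, N m; "width": finger opening in mm; "grip_force": force on a finger pad.
Only numpy, scipy, OpenCV 4.12 (cv2) and the standard library are available. Lean on these libraries where they do the work, as an engineer would, in place of code of your own. Each camera call takes 0.05 s, during which the arm holds its last target. There are 200 camera calls.

### The job

Vent the vacuum manifold: pull its wide round knob straight up out to the detent, leave it out for about two seconds, then push it back in fully home and let go. Leave the slim pull-knob and the rotary knob beside it alone.

Things in the scene. Friction and masses are not known exactly. Their poses are not given: they have to be found in the camera images.
- vent_grip (a point): Centre of the head of the wide pull-knob: black, round, 38 mm across and 16 mm high, flat top 8 mm above this point, underside 8 mm below tapering to a 22 mm neck. Pushed in, this point is 87 mm above the worktop, 26 mm above the 44 mm square aluminium flange under it. z is up, the direction of pull; y runs along the row of three knobs on the manifold, x across it.
- vent (a joint): Travel of the wide knob in m: 0 fully in (home, as at the start), 0.020 fully out against a stop, where its detent keeps it. It slides straight up and down; the sprung detent resists with up to about 10 N in the first half of the stroke, either way, then draws it on to the other end.
- bleed (a joint): Travel of the slim black pull-knob (head 22 mm across, as high as the wide one) in m, 0 fully in, as at the start; to be left in.
- regulator: Black rotary knob with a raised bar grip on a low housing, at any angle; not to be touched. It and the two pull-knobs stand in a row, 75 mm apart and in any order, along the middle of the top of the manifold: a white box 240 x 110 mm, 55 mm high, with a dial gauge on its front, fixed to the worktop.

How it is judged (in metres and radians):
On the way, in this order (a step that is already met when the one before it is completed fails the run):
1. the wide knob is out in its detent, and stays out for at least a second (value of joint vent above 0.016 m), for 1 s.
2. the wide knob is pushed back in (value of joint vent below 0.003 m), for 0.2 s.
At the end, for the whole second after the job is handed in: The wide knob is fully in (within 3 mm) after having stood out in its detent (at least 16 mm of its 20 mm) for a second or more; the slim knob is still in (within 6 mm) (value of joint vent below 0.003 m and value of joint bleed below 0.006 m); the robot touches nothing.
It fails at once if the slim pull-knob is pulled out by more than 6 mm (value of joint bleed above 0.006 m).
It fails at once if the rotary knob is touched by the robot (contact force between regulator and the fingers above 2 N or contact force between regulator and the arm above 2 N).
It also fails if it takes over 32 s, if anything falls off the work surface, if the arm or the gripper's body presses on something with over 40 N, if the wrist force passes 120 N, or if a joint passes its speed limit or range.

## Working session

There is one attempt and no reset: what is moved stays moved. The work goes in short steps, each a Python script; the robot and the scene stay as the last script left them, time stands still between calls to the robot, and variables do not carry over. Pictures are saved under pics/ and viewed, at most 10 in all, crops included, and the job is handed in when it is done.

```bash
mkdir -p pics; python3 - <<'E'
from station import env, viewer
import cv2
for n in("top","scene"):
    im=viewer.camera(n); cv2.imwrite(f"pics/{n}1.png",im)
    p=viewer.camera_params(n); print(n,{k:(v.round(3).tolist() if hasattr(v,'round') and hasattr(v,'tolist') else v) for k,v in p.items()})
print(viewer.camera_params("wrist")); s=env.read_state(); print(s["time_s"],s["orientation"])
E
```

```text
top {'fx': 384.57365544548696, 'fy': 384.57365544548696, 'cx': 315.53574739578363, 'cy': 197.34209132492046, 'pose': [[0.03, 0.997, -0.074, 477.718], [-1.0, 0.03, -0.001, 38.536], [0.001, 0.074, 0.997, 945.71], [0.0, 0.0, 0.0, 1.0]]}
scene {'fx': 510.7318331588092, 'fy': 510.7318331588092, 'cx': 328.58612154923287, 'cy': 211.38666959277148, 'pose': [[0.718, 0.282, -0.637, 26.751], [-0.696, 0.275, -0.663, -518.498], [-0.012, 0.919, 0.394, 459.971], [0.0, 0.0, 0.0, 1.0]]}
{'fx': 291.8076387215685, 'fy': 291.8076387215685, 'cx': 315.9759519454794, 'cy': 199.61074423231233, 'tool_from_camera': array([[-9.19566511e-04,  9.54123477e-01,  2.99412000e-01,
         8.30212234e+01],
       [ 9.99999555e-01,  8.13983466e-04,  4.77353503e-04,
         1.59186970e-01],
       [ 2.11737766e-04,  2.99412306e-01, -9.54123800e-01,
        -8.31825193e+01],
       [ 0.00000000e+00,  0.00000000e+00,  0.00000000e+00,
         1.00000000e+00]])}
0.1 [ 1.74491364e-01  9.84658474e-01 -6.60492784e-04 -1.28639641e-04]
```

View pics/top1.png

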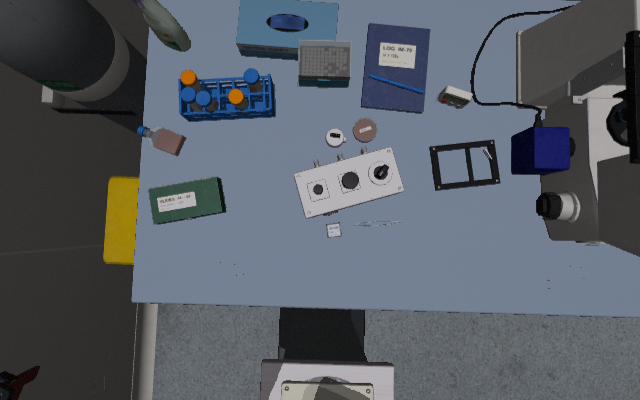

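View pics/scene1.png

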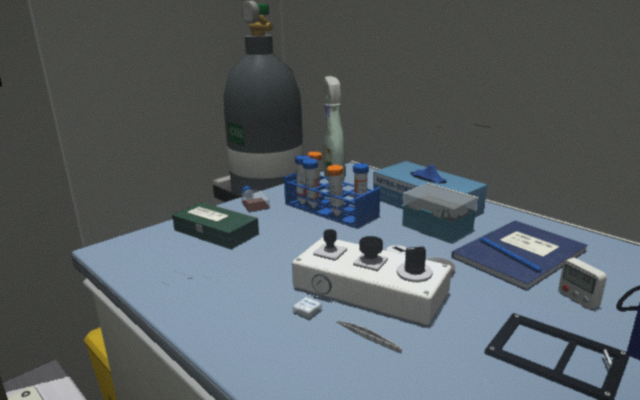

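Top view: slim knob at (319,189), wide knob in the middle at (350,181), rotary knob at (381,173). In the scene view the wide head is at (371,244). I'll compute its position, then check it with the wrist camera from above.

```bash
cat > h.py <<'E'
from station import env, set_gripper, viewer, workorder
import numpy as np, cv2
from scipy.spatial.transform import Rotation as R
def ray(p,T,u,v):
    d=T[:3,:3]@np.array([(u-p["cx"])/p["fx"],-(v-p["cy"])/p["fy"],-1]); return T[:3,3],d
def at_z(p,T,u,v,z):
    o,d=ray(p,T,u,v); return o+d*(z-o[2])/d[2]
def wristT(s):
    T=np.eye(4); T[:3,:3]=R.from_quat(s["orientation"]).as_matrix(); T[:3,3]=s["tool_pos"]
    return T@viewer.camera_params("wrist")["tool_from_camera"]
def down(yaw): # tool z down, tool y (closing line) at angle yaw in the world
    y=np.array([np.cos(yaw),np.sin(yaw),0]); z=np.array([0,0,-1.]); return R.from_matrix(np.c_[np.cross(y,z),y,z]).as_quat()
E
python3 - <<'E'
from h import *
p=viewer.camera_params("top")
P={k:at_z(p,p["pose"],u,v,z) for k,u,v,z in [("slim",319,189,95),("wide",350,181,95),("reg",381,173,90)]}
print(P); ps=viewer.camera_params("scene"); print(at_z(ps,ps["pose"],371,244,90))
d=P["slim"]-P["reg"]; print(np.linalg.norm(d[:2]))
row=np.arctan2(d[1],d[0]); print(row)
w=P["wide"]
for yaw in (row-np.pi/2,row+np.pi/2):
    q=down(yaw); print(yaw,env.ik([w[0],w[1],148],q),env.ik([w[0]-60,w[1],300],q))
E
```

```text
{'slim': array([559.88448273,  32.26803349,  95.        ]), 'wide': array([579.85822115, -36.16140522,  95.        ]), 'reg': array([ 600.61629502, -105.66029821,   90.        ])}
[580.53672298 -38.75942442  90.        ]
143.8169156180289
1.8579461457463151
0.28714981895141856 [-8.27657386e-02  5.75362674e-01  1.81466565e+00 -4.44089210e-16
  7.51564331e-01 -3.69915558e-01] [-9.22859246e-02  2.74538725e-01  1.86041389e+00 -4.44089210e-16
  1.00664004e+00 -3.79435744e-01]
3.4287424725412117 None None
```

```bash
python3 - <<'E'
from h import *
q=down(0.287)
env.reach([580,-37,260],q); env.hold(0.3)
s=env.read_state(); T=wristT(s); im=viewer.camera("wrist"); np.save("T1.npy",T)
cv2.imwrite("pics/w1.png",im)
p=viewer.camera_params("wrist"); 
c=T[:3,:3].T@(np.array([580,-37,95])-T[:3,3]); print("expected px",p["cx"]+p["fx"]*c[0]/-c[2],p["cy"]-p["fy"]*c[1]/-c[2]); print(s["time_s"],s["tool_pos"],s["force"])
E
```

```text
expected px 316.19681277380124 205.33732283585147
2.9667 [580.02590665 -36.64587995 260.02976419] [-0.80530833 -0.10126881  0.25353419]
```

View pics/w1.png

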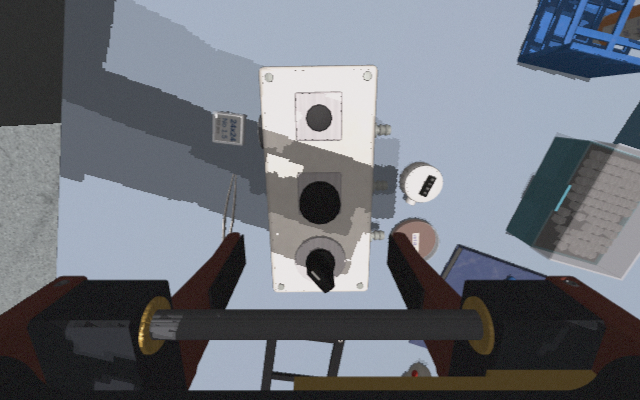

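The wrist view shows the wide head at (320,202), slim head at (319,118), and the box centreline running from (318.5,67) to (321.5,291). This agrees with the estimate, so I'll refine it and grasp.

```bash
python3 - <<'E'
from h import *
T=np.load("T1.npy"); p=viewer.camera_params("wrist")
w=at_z(p,T,320,202,94); sl=at_z(p,T,319,118,94); a=at_z(p,T,318.5,67,55); b=at_z(p,T,321.5,291,55)
print(w,sl,np.linalg.norm((w-sl)[:2]),np.linalg.norm(a-b))
row=np.arctan2(*(a-b)[1::-1]); yaw=row-np.pi/2; print("yaw",yaw)
pos=np.array([w[0],w[1],260]); q=down(yaw)
env.move_l(pos,q); hit=env.move_l([w[0],w[1],147],rate=80,f_stop=8)
print(hit,env.read_state()["tool_pos"],env.read_state()["force"])
if not hit:
    set_gripper(20); s=env.read_state(); print(s["width"],s["grip_force"],s["force"],s["time_s"],s["tool_pos"])
    cv2.imwrite("pics/s2.png",viewer.camera("scene")[180:320,270:480].repeat(3,0).repeat(3,1))
E
```

```text
[582.47562946 -33.32722586  94.        ] [560.85672701  36.0223214   94.        ] 72.64114982376755 235.91770914295606
yaw 0.30392250092761075
False [582.81292094 -33.35377872 147.53666801] [-0.59302467 -0.9736475  -0.89192248]
36.76845134527477 29.999888941529207 [-0.06501825 -1.52599014  0.52611255] 5.6667 [582.42049981 -33.33422379 147.00416155]
```

View pics/s2.png

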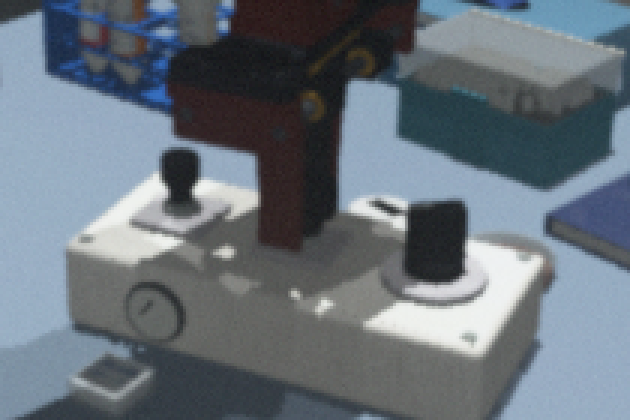

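The fingers hold the head (36.8 mm wide, 30 N) and stand clear of both neighbours. Next, the pull.

```bash
python3 - <<'E'
from h import *
s=env.read_state(); x,y,z=s["tool_pos"]
for dz in (10,20.5):
    h=env.move_l([x,y,z+dz],rate=30,f_stop=40); s=env.read_state(); print(h,s["tool_pos"],s["force"],s["width"],s["time_s"])
im=viewer.camera("scene"); cv2.imwrite("pics/s3.png",im[180:320,270:480].repeat(3,0).repeat(3,1))
E
```

```text
False [582.3674633  -33.36454216 157.51588226] [-0.82985283 -0.6554692   1.02071441] 36.83065304193019 6.2
False [582.30422196 -33.33976168 167.22475507] [ 3.104658   -0.02866005 -7.11687786] 36.48569246289451 6.7
```

View pics/s3.png

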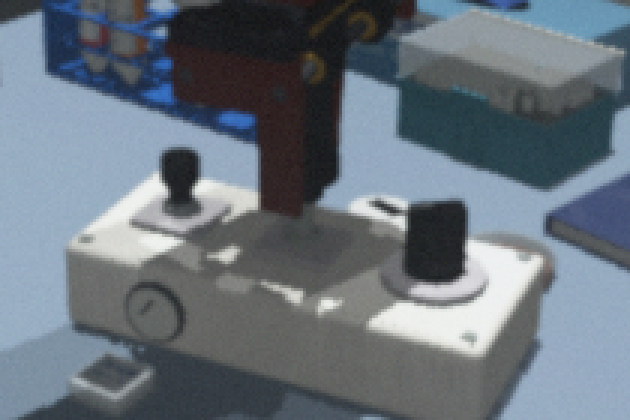

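Force falls to about zero at mid-stroke and then −7 N at the stop, which fits the detent. A light stem shows under the fingers near (310,215). I'll open the gripper to confirm.

```bash
python3 - <<'E'
from h import *
env.hold(0.5); set_gripper(70); env.hold(0.3)
s=env.read_state(); print(s["tool_pos"],s["force"],s["width"],s["time_s"])
im=viewer.camera("scene"); a=im[180:320,270:480]
w=viewer.camera("wrist")[120:380,160:480]
cv2.imwrite("pics/s4.png",np.hstack([cv2.resize(a,(390,260)),w]))
E
```

```text
[582.37218083 -33.33765494 167.4338003 ] [ 0.88552539 -0.04233777 -0.71625773] 69.82963606470128 8.2417
```

View pics/s4.png

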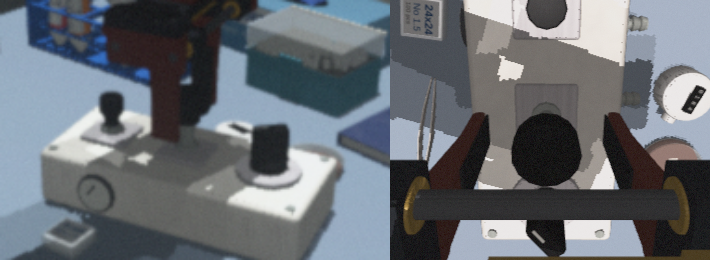

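The wrist view shows the wide head at full-image pixel (316,270), enlarged, with its stem and flange exposed behind it, so the knob is out and stays out. Now regrip, push home, release and withdraw.

```bash
python3 - <<'E'
from h import *
env.hold(0.6)
set_gripper(20); s=env.read_state(); x,y,z=s["tool_pos"]; print(s["width"],s["time_s"])
for t in (157,146.5):
    h=env.move_l([x,y,t],rate=30,f_stop=30); s=env.read_state(); print(h,s["tool_pos"],s["force"],s["width"],s["time_s"])
env.hold(0.4); set_gripper(75); env.move_l([x,y,260],rate=100); env.hold(0.2)
T=wristT(env.read_state()); im=viewer.camera("wrist"); np.save("T2.npy",T)
a=viewer.camera("scene")[180:320,270:480]
cv2.imwrite("pics/s5.png",np.hstack([cv2.resize(a,(390,260)),im[50:310,160:480]])); s=env.read_state(); print(s["time_s"],s["force"],s["tool_pos"])
E
```

```text
37.15603431041626 9.5667
False [582.37813878 -33.34734883 156.69992864] [ 0.16969227  0.77374103 -1.37222995] 36.511084080465366 10.0667
True [582.43200456 -33.32973642 147.34218456] [-2.08358134  0.40517979  7.74953052] 37.20946529173608 10.4667
13.2083 [-1.33630753 -0.00205757 -0.19414154] [582.27298171 -33.33487692 259.60686201]
```

View pics/s5.png

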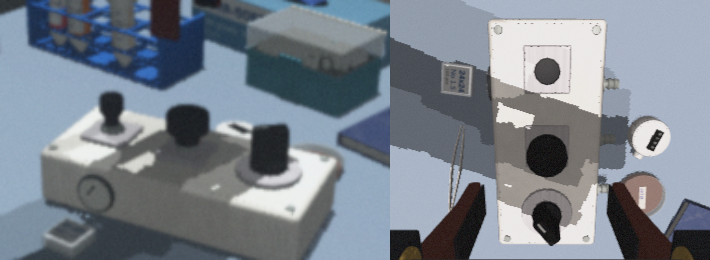

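The head is back at scene pixel (371,244), as at the start, and the gripper is clear. I'll run a numeric check against the first picture and sign off if it passes.

```bash
python3 - <<'E'
from h import *
a=cv2.imread("pics/scene1.png",0).astype(np.float32); b=cv2.cvtColor(viewer.camera("scene"),cv2.COLOR_BGR2GRAY).astype(np.float32)
f=lambda i:(i<40).astype(np.float32)
ok=True
for n,(u,v) in {"wide":(371,244),"slim":(330,237)}.items():
    def rows(i): r=np.where((i[v-14:v+18,u-5:u+6]<50).mean(1)>.5)[0]; return r.min(),r.max()
    print(n,rows(a),rows(b)); ok&=abs(rows(a)[0]-rows(b)[0])<=1
if ok: print(workorder.sign_off())
E
```

```text
wide (np.int64(7), np.int64(28)) (np.int64(7), np.int64(28))
slim (np.int64(8), np.int64(23)) (np.int64(8), np.int64(23))
the job is handed in; nothing more can be done
None
```

The wide knob was pulled out to its detent, left out for about 3 s and pushed back fully home; the slim knob reads unmoved, the rotary knob was never approached, and the job was handed in at about 13 s (no verdict was returned).

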